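# Queue polished specimens in the inspection slot

### The job

Sweep the three round specimen mounts across the white tray and through the narrow gate into the brass-walled slot, one at a time: first the black one, then the green, then the red. Only push them with the fingers so that they slide on the tray and stay upright; never lift or tip one. All three must end up wholly past the gate, inside the slot, and everything else stays where it stands.

Things in the scene. Friction and masses are not known exactly. Their poses are not given: they have to be found in the camera images.
- tray: Fixed white tray lying flat on the bench, 290 x 220 mm. Origin: on the bench under the middle of the gate; +x points through the gate and down the slot, z up. Floor 6 mm above the origin. All walls are only 7 mm high above the floor (top 13 mm above the bench): mounts stand 17 mm above them, so fingers held just over the walls can pass above them while pushing.
- gate (a point): Middle of the gate, at floor height, axes as the tray's. Gate 37 mm wide (y -18.5 to +18.5 mm). Before it (negative x) is the open area where the mounts stand: x -174 to 0 mm, blue side walls at y -105 and +105 mm; from x = -78 mm two straight blue funnel walls run from the side walls to the gate. A mount is wholly past the gate once its centre is beyond x = 15 mm.
- slot_end (a point): Middle of the slot's closed end, at floor height, 102 mm beyond the gate in tray +x. The straight slot between brass walls is 37 mm wide and fits three mounts in one row with 12 mm to spare; a mount pushed in shoves those before it further down.
- black_mount: Black specimen mount: an upright plastic disc 30 mm in diameter and 24 mm tall, about 45 g, with a small square of polished steel in its top face; loose. Origin: centre of its underside; z up along its axis.
- green_mount: Green specimen mount: an upright plastic disc 30 mm in diameter and 24 mm tall, about 45 g, with a small square of polished aluminium in its top face; loose. Origin: centre of its underside; z up along its axis.
- red_mount: Red specimen mount: an upright plastic disc 30 mm in diameter and 24 mm tall, about 45 g, with a small square of polished copper in its top face; loose. Origin: centre of its underside; z up along its axis.
- test_block: Loose square steel hardness test block, 36 x 36 x 14 mm, 140 g, standing on the tray's flat corner beside the slot (on one side or the other). Not to be moved. Origin: centre of its underside.
- paste_jar: Loose small white jar with a yellow lid, 40 mm in diameter, 36 mm tall, 60 g, standing on the tray's flat corner on the other side of the slot. Not to be moved. Origin: centre of its underside.
- wash_bottle: White wash bottle with a red cap and bent spout, 64 mm in diameter, 200 mm tall, standing on the bench off to the left of the tray. Not to be moved. Origin: centre of its underside.
There are look-alikes about, which are no part of the job. Of the things like the red_mount, leave any that is purple; of the rest the larger one is meant. Leave any purple look-alike of the green_mount alone.

How it is judged:
By the outcome, as a careful person would: the job done as asked, in the order asked, and still so for the second after the job is handed in, with the robot touching nothing.
It also fails if it takes over 64 s, if anything falls off the work surface, if the arm or the gripper's body presses on something with over 40 N, if the wrist force passes 120 N, or if a joint passes its speed limit or range.

### The arm

A 6-joint arm with a two-finger parallel gripper is mounted at the origin on the work surface. World frame = base frame: x ahead of the robot, y to its left, z up, the work surface at z = 0. Lengths are in mm, angles in rad, forces in N, time in s.
With the tool pointing down it reaches from about 350 to 875 mm from the base axis. Payload 4.2 kg.
Tool frame: the origin (TCP) lies at the very end of the fingers, on their centre line; the grasp point (between the pads) lies 19 mm behind it; z points along the fingers, y is the line along which they close (so a half turn about z gives the same grasp; the last joint's range is limited). The gripper opens to 85 mm and grips with 20 to 120 N. Pads are 22 mm wide; open, the fingers measure 114 mm over their backs; the gripper's body (76 mm by 85 mm) begins 54 mm behind the grasp point. The pads swing forward as they close: fully open they stand 13 mm farther back than shut.
Start: joints at [1.529, 0.385, 0.008, 0, -1.194, -0.259], TCP at [185.145, 596.926, 231.312] pointing down, gripper open.
Joint ranges: [-3.14, 3.14], [-1.21, 2.06], [-1.07, 1.41], [-3.16, 2.05], [-2.99, -0.16], [-3.1, 3.1]. Speed limits (rad/s): [2.79, 2.79, 3.14, 3.14, 3.14, 3.14].

### API

Orientations are given as a unit quaternion [x, y, z, w].
In Python, from bench import read_state, get_image, camera_model, job_done gives the robot as it stands.
- The arm moves only by the shell command python3 -m handwheel 'ROWS'. ROWS is JSON, a list of rows, each a list of 7 numbers: the shift along the tool's x, y, z in m, then the turn, a rotation vector about the tool's x, y, z in rad, then the gripper's target within -1 to 1 (fully open at 1, half-way at 0, shut at -1). In form: [[dx, dy, dz, wx, wy, wz, jaw], ...]. A call has 1 to 10 rows; each row is the pose to reach, as a shift and turn from the pose commanded when the call began, along the tool's axes at that moment; what a row does not reach only later rows make up. A row lasts 1/8 s, in which the tool goes at most 62.5 mm and 10.7 degrees, less where a joint would pass 70% of its speed; a pose out of reach is approached as far as the arm can. A call with a gripper value outside its range is refused whole. The fingers move at their own pace and stop on an object; the grip force is fixed at half the most. Time passes only in rows, so rows that repeat a pose let the fingers close. It gives the time, the measured TCP pose, the force, the opening and the grip force at its end, in the units of the state.
- read_state(): the state, without advancing time (a new reading comes with each control period).
- get_image(name): name is "side" or "top"; returns (picture, depth): 420x560x3 uint8, blue, green, red; 420x560 float32, mm along the optical axis (not along the pixel's ray), 0 where there is no reading.
- camera_model(name): a dict with "K" (3x3 intrinsics, pixels), "dist" ([k1, k2, p1, p2, k3] as OpenCV has them; the pictures are not rectified), "rvec" (rotation vector, rad) and "tvec" (3), from world to camera coordinates, as OpenCV has them. Camera axes: x right, y down, z forward; pixel columns grow to the right and rows downward; lengths in mm; the calibration is good to about 2 mm. A picture is of the moment at which its call begins. camera_model takes no time and is no camera call.
- job_done(): hands the job in; it is judged then, once.
The state is a dict: "clock": time; "joints": joint angles; "joint_vel": joint speeds; "joint_efforts": joint torques, N m; "position": TCP position; "ee_rot": TCP orientation; "contact_force": force on the tool from outside, world axes, zero at the start; "wrist_torque": the same for the moment, N m; "gripper_width": finger opening in mm; "grasp_force": force on a finger pad.
Only numpy, scipy, OpenCV 4.12 (cv2) and the standard library are available. Lean on these libraries where they do the work, as an engineer would, in place of code of your own. Each camera call takes 0.05 s, during which the arm holds its last target. There are 200 camera calls.

## Working session

There is one attempt and no reset: what is moved stays moved. The work goes in short steps, Python scripts to look and compute and a shell command to move; the robot and the scene stay as the last step left them, time stands still between calls to the robot, and variables do not carry over. Pictures are saved under pics/ and viewed, at most 10 in all, crops included, and the job is handed in when it is done.

```bash
mkdir -p pics
python3 - <<'E'
from bench import *
import cv2
for n in("top","side"):
    p,d=get_image(n); cv2.imwrite(f"pics/{n}0.png",p)
    import numpy as np; np.save(f"{n}0d.npy",d)
    print(camera_model(n))
print(read_state())
E
```

```text
{'K': array([[527.40330204,   0.        , 284.87941379],
       [  0.        , 527.40330204, 214.76870914],
       [  0.        ,   0.        ,   1.        ]]), 'dist': array([0.00207912, 0.        , 0.        , 0.        , 0.        ]), 'rvec': array([ 2.14348559, -2.20430079,  0.07367908]), 'tvec': array([ 100.95671588,  605.51332125, 1372.05805216])}
{'K': array([[462.03288117,   0.        , 278.2600405 ],
       [  0.        , 462.03288117, 209.51212638],
       [  0.        ,   0.        ,   1.        ]]), 'dist': array([0.01593286, 0.        , 0.        , 0.        , 0.        ]), 'rvec': array([ 2.12641367, -0.70999533,  0.33528138]), 'tvec': array([-461.78509639,  318.82629655,  771.05753564])}
{'clock': 0.1, 'joints': array([ 1.52858796e+00,  3.85497847e-01,  6.75339241e-03, -4.08745565e-04,
       -1.19405164e+00, -2.58608156e-01]), 'joint_vel': array([-0.00110025, -0.00255847,  0.00406195,  0.00200838,  0.00073455,
        0.00012777]), 'joint_efforts': array([-1.07417254e-03, -3.93320632e+01,  1.88926649e+01,  4.19795215e+00,
       -2.63306443e-03,  4.93216604e-06]), 'position': array([185.01829924, 596.42557149, 230.32035822]), 'ee_rot': array([ 9.88698176e-01, -1.49916248e-01, -8.08769075e-05,  1.01455170e-03]), 'contact_force': array([1.0969882 , 0.38418169, 1.17778979]), 'wrist_torque': array([ 0.01906056, -0.02880775, -0.00878904]), 'grasp_force': 0.0, 'gripper_width': 85.37016739078899}
```

View pics/top0.png

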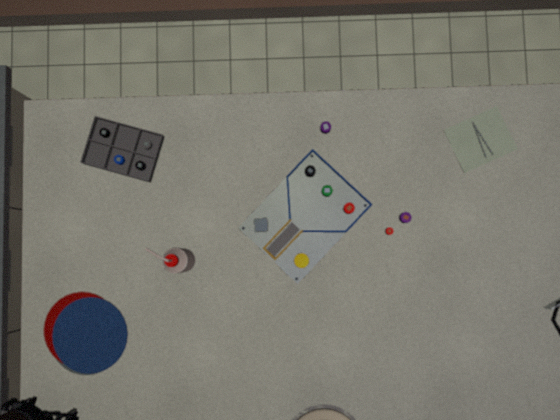

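View pics/side0.png

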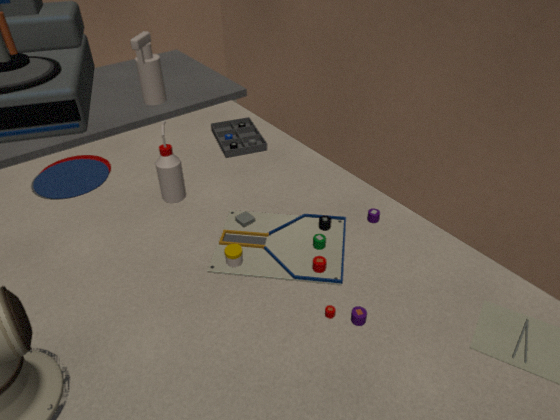

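The top view shows the brass slot at about (282,240), the open area toward (340,180), black mount at (310,171), green (327,190), red (348,208), block (261,225) and jar (301,260). The small red at (389,231) and the purple ones lie outside the tray.

```bash
cat > h.py <<'E'
import numpy as np, cv2
from bench import *
def ray(n,px,z):
    m=camera_model(n);R,_=cv2.Rodrigues(m["rvec"]);t=m["tvec"]
    u=cv2.undistortPoints(np.array(px,float).reshape(-1,1,2),m["K"],m["dist"]).reshape(-1,2)
    d=np.c_[u,np.ones(len(u))]@R; o=-R.T@t
    return o+d*((z-o[2])/d[:,2])[:,None]
def proj(n,P):
    m=camera_model(n);return cv2.projectPoints(np.array(P,float).reshape(-1,1,3),m["rvec"],m["tvec"],m["K"],m["dist"])[0].reshape(-1,2)
def mask(p,c):
    h=cv2.cvtColor(p,cv2.COLOR_BGR2HSV);H,S,V=h[...,0],h[...,1].astype(int),h[...,2].astype(int)
    f={"red":((H<8)|(H>174))&(S>150)&(V>80),"green":(H>45)&(H<85)&(S>90)&(V>40),"black":(V<60)&(S<120),
     "blue":(H>100)&(H<122)&(S>100)&(V>50),"brass":(H>10)&(H<25)&(S>110)&(V>80),"yellow":(H>22)&(H<35)&(S>150)}
    return f[c].astype(np.uint8)
def blobs(p,c,mn=15):
    n,l,s,ce=cv2.connectedComponentsWithStats(mask(p,c)); return [(ce[i].round(1),s[i,4],l==i) for i in range(1,n) if s[i,4]>=mn]
E
python3 - <<'E'
from h import *
p=cv2.imread("pics/top0.png")
for c in("red","green","black","blue","brass","yellow"):
    for ce,a,m in blobs(p,c):
        if 200<ce[0]<420 and 140<ce[1]<290:
            print(c,ce,a,ray("top",[ce],30 if c in("red","green","black") else 13)[0].round(1))
            if c=="brass":
                ys,xs=np.nonzero(m);r=cv2.minAreaRect(np.c_[xs,ys].astype(np.float32));b=cv2.boxPoints(r);print(r,ray("top",b,13).round(1))
            if c=="blue":
                ys,xs=np.nonzero(m);hl=cv2.convexHull(np.c_[xs,ys].astype(np.int32));q=cv2.approxPolyDP(hl,5,True)[:,0];print(np.c_[q,ray("top",q,13).round(1)])
c=cv2.resize(p[140:290,230:430],None,fx=4,fy=4,interpolation=cv2.INTER_CUBIC);cv2.imwrite("pics/c0.png",c)
E
```

```text
red [348.5 207.7] 72 [621.6 -84.4  30. ]
red [389.  230.5] 35 [ 558.5 -188.3   30. ]
green [326.6 190.5] 56 [669.  -28.2  30. ]
black [309.5 170.7] 62 [723.2  15.3  30. ]
blue [333.7 176.6] 117 [708.1 -49.7  13. ]
[[ 370.   205.   628.7 -143.8   13. ]
 [ 361.   214.   605.3 -118.9   13. ]
 [ 287.   176.   713.4   75.6   13. ]
 [ 312.   150.   782.1    6.2   13. ]]
blue [337.5 229.3] 38 [566.3 -54.9  13. ]
[[ 356.   220.   589.7 -105.    13. ]
 [ 345.   231.   561.2  -74.6   13. ]
 [ 319.   231.   563.1   -5.5   13. ]]
brass [280.8 229.3] 20 [570.5  96.1  13. ]
((281.2807312011719, 228.7642059326172), (0.7710351943969727, 23.345237731933594), 43.2642936706543) [[550.6 117.4  13. ]
 [594.8  73.5  13. ]
 [593.3  72.1  13. ]
 [549.1 115.9  13. ]]
brass [271.8 250.8] 53 [514.  121.5  13. ]
((274.75, 246.75003051757812), (16.26345443725586, 18.384777069091797), 45.0) [[523.5 146.   13. ]
 [557.1 110.6  13. ]
 [525.6  80.8  13. ]
 [492.1 116.2  13. ]]
yellow [301.  260.1] 147 [487.3  44.7  13. ]
```

View pics/c0.png

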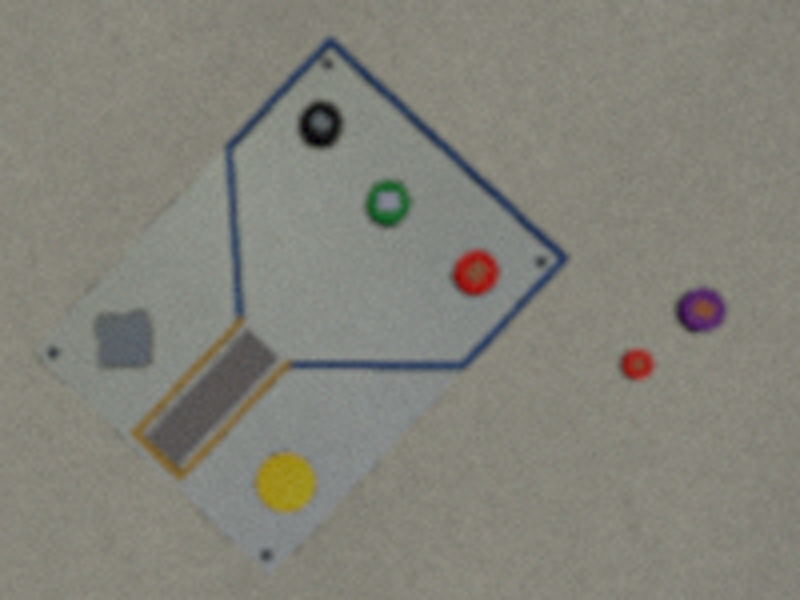

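```bash
cat >> h.py <<'E'
C=np.array([[331,40],[566,258],[464,366],[229,148],[240,320],[288,365],[136,434],[181,475]],float)
px=(C+.5)/4-.5+[230,140]
T=np.array([[-176,-107],[-176,107],[-78,107],[-78,-107],[0,-20.5],[0,20.5],[104,-20.5],[104,20.5]],float)
W=ray("top",px,13)[:,:2]
a=T-T.mean(0);b=W-W.mean(0)
th=np.arctan2((a[:,0]*b[:,1]-a[:,1]*b[:,0]).sum(),(a*b).sum())
Rt=np.array([[np.cos(th),-np.sin(th)],[np.sin(th),np.cos(th)]]);og=W.mean(0)-Rt@T.mean(0)
def w2t(w): return (np.atleast_2d(w)[:,:2]-og)@Rt
def t2w(t): return np.atleast_2d(t)@Rt.T+og
E
cat > m.py <<'E'
from h import *
def mounts(n,p,z=30):
    """centres in tray frame from outline of top disc (mask filled hull)"""
    out={}
    for c in("black","green","red"):
        best=[]
        for ce,a,m in blobs(p,c):
            ys,xs=np.nonzero(m); hl=cv2.convexHull(np.c_[xs,ys].astype(np.float32))[:,0]
            g=ray(n,hl,18)  # mid height
            (cx,cy),r=cv2.minEnclosingCircle(g[:,:2].astype(np.float32))
            t=w2t([[cx,cy]])[0]
            if -185<t[0]<110 and abs(t[1])<110 and r<27: best.append((t.round(1),round(r,1),a))
        out[c]=best
    return out
E
python3 - <<'E'
from m import *
print("th",th,"og",og); print((w2t(W)-T).round(1).tolist())
for n in("top","side"): print(n,mounts(n,cv2.imread(f"pics/{n}0.png")))
s=read_state();from scipy.spatial.transform import Rotation as Ro
print(w2t(s["position"][:2]),Ro.from_quat(s["ee_rot"]).as_matrix().round(3))
# side check of tray: gate posts
print(proj("side",np.c_[t2w(T),np.full(8,13)]).round(0).tolist(), [ (c,w2t(ray("top",[q],z)[0]).round(0)) for c,q,z in(("jar",(301,260.1),42),("block",(260.6,224.5),20))])
E
```

```text
th 2.3569214927148443 og [581.29071723  54.92489277]
[[-2.0, -0.4], [-1.8, 0.7], [-0.2, 0.3], [0.6, -0.0], [1.7, -1.6], [1.6, 1.2], [0.4, 0.2], [-0.4, -0.3]]
top {'black': [(array([-130.5,  -72.5]), 14.2, np.int32(62))], 'green': [(array([-123.2,   -4.7]), 14.3, np.int32(56))], 'red': [(array([-129. ,   69.9]), 13.7, np.int32(72))]}
side {'black': [], 'green': [(array([-119.6,   -2.7]), 25.6, np.int32(138))], 'red': [(array([-128.6,   71.8]), 25.1, np.int32(163))]}
[[ 663.03088341 -103.17394034]] [[ 0.955 -0.296 -0.   ]
 [-0.296 -0.955 -0.002]
 [ 0.     0.002 -1.   ]]
[[344.0, 217.0], [341.0, 279.0], [294.0, 275.0], [304.0, 213.0], [268.0, 233.0], [265.0, 245.0], [225.0, 229.0], [220.0, 241.0]] [('jar', array([[60., 73.]])), ('block', array([[ 64., -69.]]))]
```

```bash
python3 -m handwheel '[[0,0,-0.06,0,0,0.486,-0.44],[0,0,-0.06,0,0,0.486,-0.44],[0,0,-0.06,0,0,0.486,-0.44],[0,0,-0.06,0,0,0.486,-0.44],[0,0,-0.06,0,0,0.486,-0.44]]'
cat > st.py <<'E'
from h import *
from scipy.spatial.transform import Rotation as Ro
s=read_state();R=Ro.from_quat(s["ee_rot"]).as_matrix()
print("t",s["clock"],"tray",w2t(s["position"][:2])[0].round(1),"z",s["position"][2].round(1),"xang",np.degrees(np.arctan2(R[1,0],R[0,0])).round(2),"want",np.degrees(th-np.pi).round(2),"tilt",R[:,2].round(4),"w",s["gripper_width"],"F",s["contact_force"].round(1))
E
python3 st.py; python3 -c "
from h import *
print(w2t(ray('top',[(172,260)],200)))"
```

```text
clock: 0.72
position: [185.1, 596.8, 290.8]
ee_rot: [0.924, -0.383, 0.0, 0.0]
contact_force: [0.5, 0.9, 0.1]
gripper_width: 24.4
grasp_force: 0.0
t 0.725 tray [ 663.2 -103.5] z 290.8 xang -44.99 want -44.96 tilt [-1.e-04 -9.e-04 -1.e+00] w 24.385281962898883 F [0.5 0.9 0.1]
[[ 264.89216435 -145.59812507]]
```

```bash
python3 -m handwheel '[[0.06,0.01,0,0,0,0,-0.44],[0.12,0.02,0,0,0,0,-0.44],[0.18,0.031,0,0,0,0,-0.44],[0.24,0.031,0,0,0,0,-0.44],[0.3,0.031,0,0,0,0,-0.44],[0.36,0.031,0,0,0,0,-0.44],[0.42,0.031,0,0,0,0,-0.44],[0.48,0.031,0,0,0,0,-0.44],[0.54,0.031,0,0,0,0,-0.44],[0.6,0.031,0,0,0,0,-0.44]]'; python3 st.py
python3 -m handwheel '[[0.05,0,0,0,0,0,-0.44],[0.1,0,0,0,0,0,-0.44],[0.15,0,0,0,0,0,-0.44],[0.2,0,0,0,0,0,-0.44],[0.223,0,0,0,0,0,-0.44],[0.223,0,0.06,0,0,0,-0.44],[0.223,0,0.12,0,0,0,-0.44],[0.223,0,0.18,0,0,0,-0.44],[0.223,0,0.22,0,0,0,-0.44],[0.223,0,0.22,0,0,0,-0.44]]'; python3 st.py
```

```text
clock: 1.98
position: [588.1, 148.6, 291.3]
ee_rot: [0.924, -0.383, 0.0, -0.0]
contact_force: [0.3, 1.0, 0.1]
gripper_width: 23.9
grasp_force: 0.0
t 1.975 tray [ 61.4 -71.1] z 291.3 xang -45.0 want -44.96 tilt [ 1.e-04 -0.e+00 -1.e+00] w 23.948644754687567 F [0.3 1.  0.1]
clock: 3.22
position: [741.6, -8.2, 66.3]
ee_rot: [0.924, -0.383, -0.004, 0.002]
contact_force: [-0.1, 0.2, 0.4]
gripper_width: 24.2
grasp_force: 0.0
t 3.225 tray [-158.   -68.6] z 66.3 xang -45.06 want -44.96 tilt [-0.0096 -0.0013 -1.    ] w 24.225458280613427 F [-0.1  0.2  0.4]
```

```bash
python3 -m handwheel '[[0,0,0,0,0,0,-0.44],[0,0,0.02,0,0,0,-0.44],[0,0,0.04,0,0,0,-0.44],[0,0,0.045,0,0,0,-0.44],[0,0,0.045,0,0,0,-0.44],[0,0,0.045,0,0,0,-0.44]]'; python3 st.py
python3 - <<'E'
from h import *
p=get_image("side")[0]; cv2.imwrite("pics/s1.png",cv2.resize(p[140:300,200:400],None,fx=4,fy=3.75,interpolation=2))
E
```

```text
clock: 3.98
position: [744.9, -7.7, 26.9]
ee_rot: [0.924, -0.383, 0.001, -0.0]
contact_force: [-0.4, -0.1, 0.6]
gripper_width: 24.0
grasp_force: 0.0
t 3.975 tray [-160.   -71.3] z 26.9 xang -45.07 want -44.96 tilt [ 0.0012 -0.     -1.    ] w 23.970604625769667 F [-0.4 -0.1  0.6]
```

View pics/s1.png

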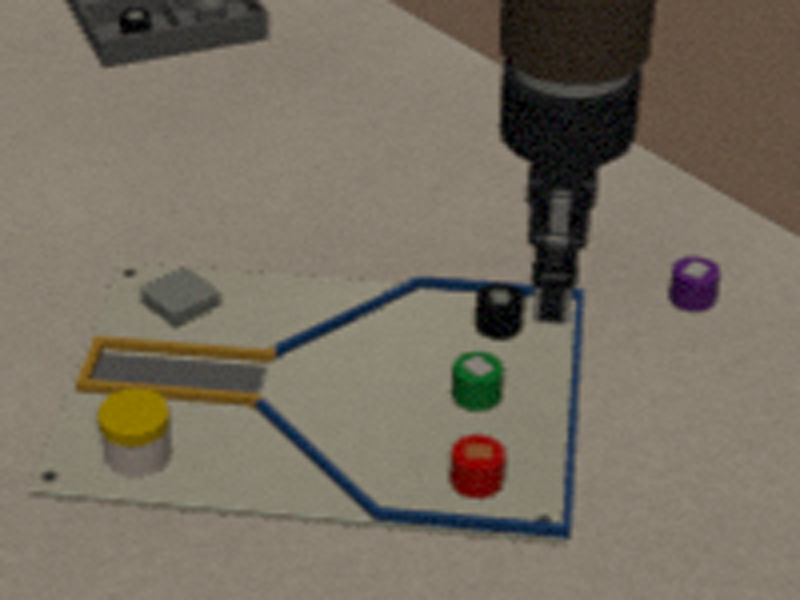

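The fingers (552,305) are just behind the black mount (500,310) with clearance; everything else is undisturbed.

```bash
python3 -m handwheel '[[0,0,0.006,0,0,0,-0.44],[0,0,0.0105,0,0,0,-0.44],[0,0,0.0105,0,0,0,-0.44],[-0.006,0,0.0105,0,0,0,-0.44],[-0.012,0,0.0105,0,0,0,-0.44],[-0.012,0,0.0105,0,0,0,-0.44]]'; python3 st.py
python3 -m handwheel '[[-0.01,0.006,0,0,0,0,-0.44],[-0.02,0.013,0,0,0,0,-0.44],[-0.031,0.02,0,0,0,0,-0.44],[-0.042,0.027,0,0,0,0,-0.44],[-0.053,0.034,0,0,0,0,-0.44],[-0.064,0.041,0,0,0,0,-0.44],[-0.075,0.048,0,0,0,0,-0.44],[-0.085,0.055,0,0,0,0,-0.44],[-0.092,0.06,0,0,0,0,-0.44],[-0.092,0.06,0,0,0,0,-0.44]]'; python3 st.py
python3 - <<'E'
from m import *
p=get_image("side")[0]; cv2.imwrite("pics/s2.png",cv2.resize(p[140:300,200:400],None,fx=4,fy=3.75,interpolation=2))
E
```

```text
clock: 4.78
position: [735.6, 1.4, 16.1]
ee_rot: [0.924, -0.383, 0.0, -0.0]
contact_force: [-0.5, 0.3, -0.5]
gripper_width: 23.6
grasp_force: 0.0
t 4.775 tray [-147.   -71.1] z 16.1 xang -45.03 want -44.96 tilt [ 1.e-04  1.e-04 -1.e+00] w 23.557842928391768 F [-0.5  0.3 -0.5]
clock: 6.02
position: [627.7, 23.6, 15.8]
ee_rot: [0.924, -0.383, -0.0, 0.0]
contact_force: [-0.2, -0.4, -0.9]
gripper_width: 23.7
grasp_force: 0.0
t 6.025 tray [-54.9 -10.6] z 15.8 xang -45.07 want -44.96 tilt [-7.e-04 -1.e-04 -1.e+00] w 23.660040225552393 F [-0.2 -0.4 -0.9]
```

View pics/s2.png

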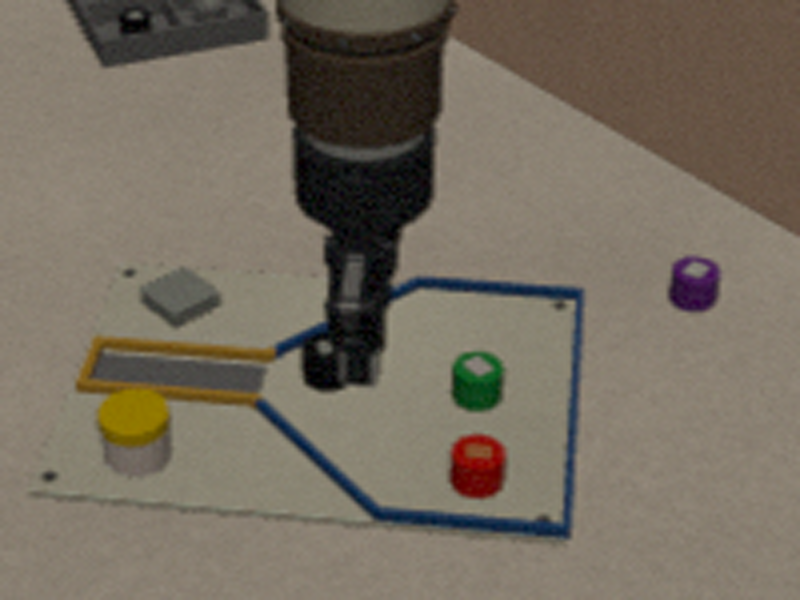

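The black mount (322,362) is nested in front of the fingers, upright, close to the gate.

```bash
python3 -m handwheel '[[-0.006,0.005,0,0,0,0,-0.44],[-0.012,0.0105,0,0,0,0,-0.44],[-0.018,0.0105,0,0,0,0,-0.44],[-0.025,0.0105,0,0,0,0,-0.44],[-0.032,0.0105,0,0,0,0,-0.44],[-0.039,0.0105,0,0,0,0,-0.44],[-0.046,0.0105,0,0,0,0,-0.44],[-0.053,0.0105,0,0,0,0,-0.44],[-0.059,0.0105,0,0,0,0,-0.44],[-0.059,0.0105,0,0,0,0,-0.44]]'; python3 st.py
```

```text
clock: 7.32
position: [579.0, 58.3, 15.9]
ee_rot: [0.924, -0.383, -0.0, 0.0]
contact_force: [-0.1, -0.5, -1.0]
gripper_width: 23.9
grasp_force: 0.0
t 7.325 tray [ 4.  -0.7] z 15.9 xang -45.05 want -44.96 tilt [-2.e-04 -0.e+00 -1.e+00] w 23.918445604887513 F [-0.1 -0.5 -1. ]
```

```bash
python3 -m handwheel '[[0.015,0,0,0,0,0,-0.44],[0.025,0,0,0,0,0,-0.44],[0.025,0,-0.03,0,0,0,-0.44],[0.035,0,-0.06,0,0,0,-0.44],[0.075,-0.004,-0.06,0,0,0,-0.44],[0.115,-0.004,-0.06,0,0,0,-0.44],[0.15,-0.004,-0.06,0,0,0,-0.44],[0.16,-0.004,-0.06,0,0,0,-0.44],[0.16,-0.004,-0.06,0,0,0,-0.44]]'; python3 st.py
python3 - <<'E'
from m import *
for n in("top","side"):
    p=get_image(n)[0]; print(n,mounts(n,p))
    if n=="side": cv2.imwrite("pics/s3.png",cv2.resize(p[140:300,200:400],None,fx=4,fy=3.75,interpolation=2))
E
```

```text
clock: 8.45
position: [695.0, -53.5, 75.2]
ee_rot: [0.923, -0.384, -0.0, 0.0]
contact_force: [-0.0, 0.6, -0.6]
gripper_width: 23.7
grasp_force: 0.0
t 8.45 tray [-157.    -3.6] z 75.2 xang -45.18 want -44.96 tilt [-9.e-04  1.e-04 -1.e+00] w 23.661264576166424 F [-0.   0.6 -0.6]
top {'black': [(array([-95.5, -79.4]), 20.4, np.int32(47))], 'green': [(array([-122.9,   -4.5]), 13.9, np.int32(57))], 'red': [(array([-129. ,   69.9]), 13.7, np.int32(73))]}
side {'black': [(array([27.2, -6.7]), 17.6, np.int32(55)), (array([31. , 12.5]), 10.1, np.int32(16)), (array([13.5, 11.9]), 11.7, np.int32(16))], 'green': [(array([-123.1,   -1.4]), 26.9, np.int32(141))], 'red': [(array([-127.6,   71.9]), 25.3, np.int32(167))]}
```

View pics/s3.png

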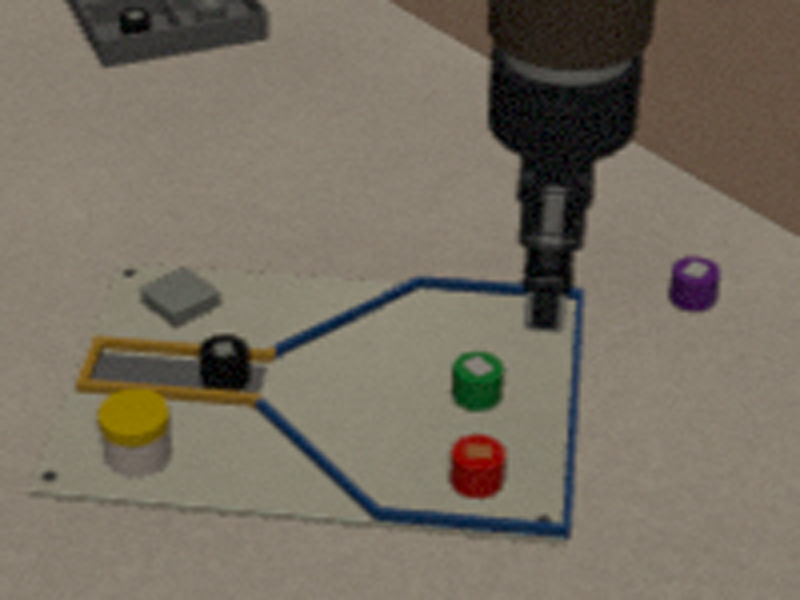

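The black mount stands in the slot (225,362), past the gate; green (478,380) and red (478,466) are untouched.

```bash
python3 -m handwheel '[[0,0,0.03,0,0,0,-0.44],[0,0,0.05,0,0,0,-0.44],[0,0,0.06,0,0,0,-0.44],[0,0,0.06,0,0,0,-0.44],[-0.008,0,0.06,0,0,0,-0.44],[-0.018,0,0.06,0,0,0,-0.44],[-0.028,0.001,0.06,0,0,0,-0.44],[-0.039,0.002,0.06,0,0,0,-0.44],[-0.05,0.003,0.06,0,0,0,-0.44],[-0.061,0.004,0.06,0,0,0,-0.44]]'; python3 st.py
python3 -m handwheel '[[-0.012,0,0,0,0,0,-0.44],[-0.024,0,0,0,0,0,-0.44],[-0.036,0,0,0,0,0,-0.44],[-0.046,0,0,0,0,0,-0.44],[-0.054,0,0,0,0,0,-0.44],[-0.062,0,0,0,0,0,-0.44],[-0.07,0,0,0,0,0,-0.44],[-0.078,0,0,0,0,0,-0.44],[-0.085,0,0,0,0,0,-0.44],[-0.092,0,0,0,0,0,-0.44]]'; python3 st.py
```

```text
clock: 9.8
position: [648.8, -11.7, 16.1]
ee_rot: [0.924, -0.383, 0.0, -0.0]
contact_force: [0.4, 0.7, 0.7]
gripper_width: 23.8
grasp_force: 0.6
t 9.8 tray [-94.8  -0.6] z 16.1 xang -45.07 want -44.96 tilt [ 6.e-04 -0.e+00 -1.e+00] w 23.75610321130413 F [0.4 0.7 0.7]
clock: 11.05
position: [584.0, 53.3, 15.8]
ee_rot: [0.924, -0.383, 0.0, -0.0]
contact_force: [0.4, -1.0, 2.0]
gripper_width: 23.9
grasp_force: 0.8
t 11.05 tray [-3.1 -0.7] z 15.8 xang -45.08 want -44.96 tilt [ 1.e-04  0.e+00 -1.e+00] w 23.90412111015724 F [ 0.4 -1.   2. ]
```

```bash
python3 -m handwheel '[[-0.006,0,0,0,0,0,-0.44],[-0.006,0,0,0,0,0,-0.44],[0.01,0,0,0,0,0,-0.44],[0.02,0,0,0,0,0,-0.44],[0.02,0,-0.03,0,0,0,-0.44],[0.03,0.01,-0.06,0,0,0,-0.44],[0.07,0.03,-0.06,0,0,0,-0.44],[0.11,0.05,-0.06,0,0,0,-0.44],[0.145,0.071,-0.06,0,0,0,-0.44],[0.157,0.071,-0.06,0,0,0,-0.44]]'; python3 st.py
python3 - <<'E'
from m import *
for n in("top","side"):
    p=get_image(n)[0]; print(n,mounts(n,p))
    if n=="side": cv2.imwrite("pics/s4.png",cv2.resize(p[140:300,200:400],None,fx=4,fy=3.75,interpolation=2))
E
```

```text
clock: 12.3
position: [645.0, -111.7, 75.3]
ee_rot: [0.923, -0.385, -0.0, 0.0]
contact_force: [-0.3, 0.2, -0.6]
gripper_width: 24.0
grasp_force: 0.0
t 12.3 tray [-162.8   72.9] z 75.3 xang -45.33 want -44.96 tilt [-7.e-04  0.e+00 -1.e+00] w 24.01398992756623 F [-0.3  0.2 -0.6]
top {'black': [(array([-159.1,  -47.3]), 17.6, np.int32(50)), (array([-105.6,   11.8]), 19.2, np.int32(46)), (array([52.2, -0.6]), 14.5, np.int32(57))], 'green': [], 'red': [(array([-129.1,   69.9]), 13.8, np.int32(76))]}
side {'black': [(array([59.1, -1.9]), 23.9, np.int32(72))], 'green': [(array([19.7, -1.9]), 25.6, np.int32(130))], 'red': [(array([-127.6,   71.9]), 25.3, np.int32(167))]}
```

View pics/s4.png

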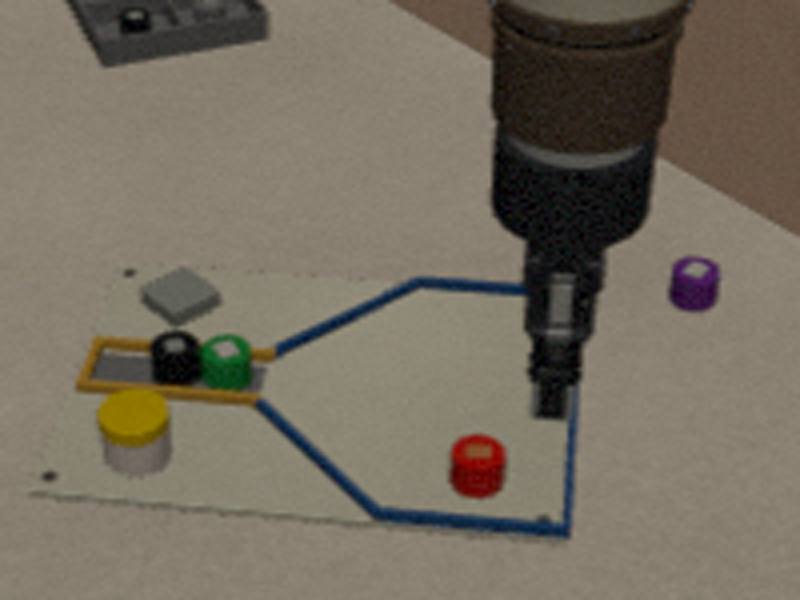

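Black (176,357) and green (227,362) are in the slot; the fingers hover behind the red mount (478,466).

```bash
python3 -m handwheel '[[0,0,0,0,0,0,-0.44],[0,0,0.03,0,0,0,-0.44],[0,0,0.05,0,0,0,-0.44],[0,0,0.06,0,0,0,-0.44],[0,0,0.06,0,0,0,-0.44],[-0.006,0,0.06,0,0,0,-0.44],[-0.012,0,0.06,0,0,0,-0.44],[-0.012,0,0.06,0,0,0,-0.44]]'; python3 st.py
python3 -m handwheel '[[-0.01,-0.006,0,0,0,0,-0.44],[-0.02,-0.013,0,0,0,0,-0.44],[-0.031,-0.02,0,0,0,0,-0.44],[-0.042,-0.027,0,0,0,0,-0.44],[-0.053,-0.034,0,0,0,0,-0.44],[-0.064,-0.041,0,0,0,0,-0.44],[-0.075,-0.048,0,0,0,0,-0.44],[-0.085,-0.055,0,0,0,0,-0.44],[-0.092,-0.06,0,0,0,0,-0.44],[-0.092,-0.06,0,0,0,0,-0.44]]'; python3 st.py
```

```text
clock: 13.4
position: [636.2, -99.4, 16.6]
ee_rot: [0.924, -0.383, 0.0, -0.0]
contact_force: [0.1, -0.8, 0.3]
gripper_width: 23.6
grasp_force: 0.0
t 13.4 tray [-147.9   70.4] z 16.6 xang -45.05 want -44.96 tilt [ 8.e-04  1.e-04 -1.e+00] w 23.630681530483596 F [ 0.1 -0.8  0.3]
clock: 14.65
position: [613.8, 8.4, 15.7]
ee_rot: [0.924, -0.383, -0.0, -0.0]
contact_force: [0.8, 0.3, -0.5]
gripper_width: 23.8
grasp_force: 0.0
t 14.65 tray [-55.8  10. ] z 15.7 xang -45.03 want -44.96 tilt [-1.e-04  1.e-04 -1.e+00] w 23.84265473682059 F [ 0.8  0.3 -0.5]
```

```bash
python3 -m handwheel '[[-0.006,-0.005,0,0,0,0,-0.44],[-0.012,-0.0105,0,0,0,0,-0.44],[-0.018,-0.0105,0,0,0,0,-0.44],[-0.025,-0.0105,0,0,0,0,-0.44],[-0.032,-0.0105,0,0,0,0,-0.44],[-0.039,-0.0105,0,0,0,0,-0.44],[-0.046,-0.0105,0,0,0,0,-0.44],[-0.053,-0.0105,0,0,0,0,-0.44],[-0.059,-0.0105,0,0,0,0,-0.44],[-0.059,-0.0105,0,0,0,0,-0.44]]'; python3 st.py
python3 -m handwheel '[[0.015,0,0,0,0,0,-0.44],[0.025,0,0,0,0,0,-0.44],[0.025,0,-0.03,0,0,0,-0.44],[0.035,0,-0.06,0,0,0,-0.44],[0.075,0,-0.06,0,0,0,-0.44],[0.115,0,-0.06,0,0,0,-0.44],[0.16,0,-0.06,0,0,0,-0.44],[0.19,0,-0.06,0,0,0,-0.44],[0.19,0,-0.06,0,0,0,-0.44]]'; python3 st.py
python3 - <<'E'
from m import *
for n in("top","side"):
    p=get_image(n)[0]; print(n,mounts(n,p)); cv2.imwrite(f"pics/{n}5.png",cv2.resize(p[140:300,200:400],None,fx=4,fy=3.75,interpolation=2))
E
```

```text
clock: 15.9
position: [579.3, 57.2, 15.9]
ee_rot: [0.924, -0.383, -0.0, 0.0]
contact_force: [1.0, -0.3, 0.1]
gripper_width: 23.6
grasp_force: 0.0
t 15.9 tray [ 3.  -0.2] z 15.9 xang -45.05 want -44.96 tilt [-3.e-04 -0.e+00 -1.e+00] w 23.607136152346964 F [ 1.  -0.3  0.1]
clock: 17.02
position: [714.9, -80.6, 74.8]
ee_rot: [0.923, -0.385, 0.0, 0.0]
contact_force: [-0.2, 0.9, 0.4]
gripper_width: 24.2
grasp_force: 0.0
t 17.025 tray [-190.3    1.5] z 74.8 xang -45.29 want -44.96 tilt [-1.e-04 -2.e-04 -1.e+00] w 24.212643265913222 F [-0.2  0.9  0.4]
top {'black': [(array([-139.3,  -78.3]), 19.0, np.int32(44)), (array([87.9, -5. ]), 11.9, np.int32(26))], 'green': [], 'red': []}
side {'black': [(array([87.2, -1.8]), 24.0, np.int32(77))], 'green': [(array([51.5, -1.3]), 26.2, np.int32(134))], 'red': [(array([22.8,  0.4]), 24.9, np.int32(135))]}
```

View pics/side5.png

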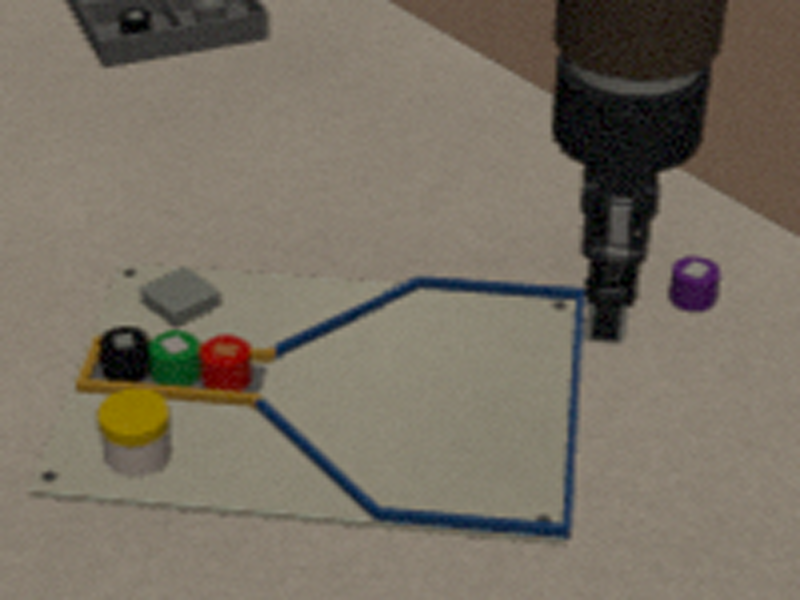

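View pics/top5.png

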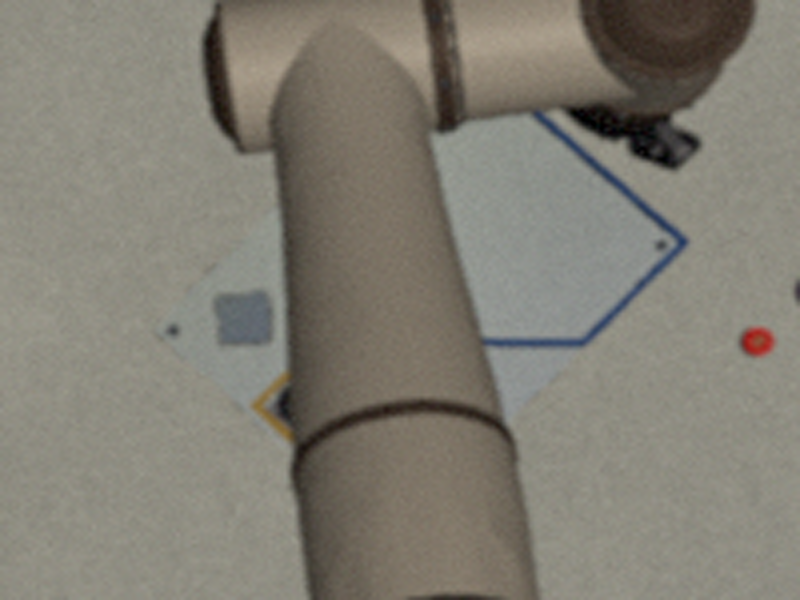

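The side view shows black (125,355), green (176,358) and red (226,362) upright in a row in the slot. Red measures x ≈ 23 mm, beyond the 15 mm limit; block and jar are unmoved. In the top view the arm hides most of the slot.

```bash
python3 -c "
from bench import *
print(job_done())"
```

```text
the job is handed in; nothing more can be done
None
```

The black, green and red mounts were pushed in that order through the gate and stand upright in the slot, with the red one's centre about 23 mm past the gate (15 mm needed). The job took about 17 s and is handed in, and the block and jar look unmoved in the last side picture.

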